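Hang two hook-cap bottles on a rocking display bar and leave it level

ROBOT

A 6-joint arm with a two-finger parallel gripper is mounted at the origin on the work surface. World frame = base frame: x ahead of the robot, y to its left, z up, the work surface at z = 0. Lengths are in m, angles in rad, forces in N, time in s.
With the tool pointing down it reaches from about 0.4 to 0.925 m from the base axis. Payload 12.5 kg.
Tool frame: the origin (TCP) lies midway between the tips of the shut fingers; the grasp point (between the pads) lies 19 mm behind it; z points along the fingers, y is the direction in which the jaws open and shut (so a half turn about z gives the same grasp; the last joint's range is limited). The gripper opens to 95 mm and grips with 3 to 60 N. Pads are 20 mm wide; open, the fingers measure 119 mm over their backs; the gripper's body (75 mm by 180 mm) begins 59 mm behind the grasp point.
Start: joints at [-1.277, 0.491, 1.559, -0, 1.092, -0.106], TCP at [0.243, -0.576, 0.215] pointing down, gripper open.
Joint ranges: [-3.1, 3.1], [-0.84, 2.19], [0.05, 2.79], [-1.13, 4.28], [0.06, 2.93], [-2.69, 2.69]. Speed limits (rad/s): [2.22, 2.22, 2.79, 3.14, 3.14, 3.14].

INTERFACE

Orientations are given as a 3x3 rotation matrix whose columns are the frame's x, y, z axes.
In Python, from plant import manip, eyes, ticket gives the robot as it stands.
- The arm moves only by the tool step_arm, never from a script. Its argument "targets" is one flat list of numbers, 4 for each row, row after row: the shift along the tool's x, y, z in m, then the turn about the tool's z in degrees. A call has exactly 5 rows; each row is the pose to reach, as a shift and turn from the pose measured when the call began, along the tool's axes at that moment; what a row does not reach only later rows make up. A row lasts 1/10 s, in which the tool goes at most 50 mm and 8.59 degrees, less where a joint would pass 70% of its speed; a pose out of reach is approached as far as the arm can. A call with a gripper value outside its range is refused whole. "grip" is the opening, from 0 (shut) to 1 (fully open), set as the call begins (left out, the last holds). The fingers move at their own pace and stop on an object; "force" is the grip in N (left out, the last holds). Time passes only in rows, so rows that repeat a pose let the fingers close, or fill a call up. It gives the time, the measured TCP pose, the force and the opening at its end, in the units of the state.
- manip.read_state(): the state, without advancing time (a new reading comes with each control period).
- eyes.read_camera(name): name is "scene" or "top" or "wrist"; returns a dict with "pixels" (480x640x3 uint8, red, green, blue), "fx", "fy", "cx", "cy" (pixels), "T" (4x4, takes a point from camera to world coordinates). Camera axes: x right, y down, z forward; pixel columns grow to the right and rows downward; lengths in m; the calibration is good to about 2 mm. The wrist camera is an equidistant fisheye: a pixel r from the principal point sees the ray r / f radians off the axis. A picture is of the moment at which its call begins. There is no depth.
- ticket.job_done(): hands the job in, once; it reports no verdict.
The state is a dict: "time_s": time; "joint_pos": joint angles; "joint_vel": joint speeds; "joint_efforts": joint torques, N m; "ee_pos": TCP position; "orientation": TCP orientation; "wrist_force": force on the tool from outside, world axes, zero at the start; "ft_torque": the same for the moment, N m; "width": finger opening in m.
Only numpy, scipy, OpenCV 4.12 (cv2) and the standard library are available. Lean on these libraries where they do the work, as an engineer would, in place of code of your own. Each camera call takes 0.05 s, during which the arm holds its last target.

TASK

The rocking bar of the counter display leans because only one small tester bottle hangs on it. Hang the big hook-cap tester on the empty (high) arm and then the other small one on the arm that already has one, letting the bar take each weight gently so that it never tips, either way, noticeably further than it leans at the start. They are not equally full, so place or slide them along the bar until, let go, it rides truly level with all three hanging on it; leave the other goods as they are.

Things in the scene. Friction and masses are not known exactly. Their poses are not given: they have to be found in the camera images.
- crossbar (a joint): Tilt of the display's rocking bar: 0 level, positive when its left (+y) arm is up and its right (-y) arm down. It starts near -0.17 (left arm low, from the bottle hanging there). The pivot is sprung towards level (about 1.35 N m per rad) and lightly damped: a weight let go on it suddenly makes it swing far past its new rest, for some 3 s.
- bar_mid (a point): Centre of the rocking bar, on its pivot, 260 mm above the counter; y runs along the bar to the left arm, x across it away from the robot, z up; tilts with the bar. The bar is a smooth steel tube 14 mm thick reaching 220 mm to each side, with a 22 mm cap on each end; at the middle a fork 30 mm wide along the bar rises 18 mm above the bar's axis.
- stand: The display stand, steel, fixed to the counter: foot 170 x 200 x 10 mm, square 25 mm post in the middle carrying the fork and the rocking bar. Origin at the underside of its foot, right below bar_mid; x away from the robot, y along the bar.
- big_tab (a point): Grip point of the big tester bottle (about 320 g, but up to a third more or less: nobody knows how full it is): centre of the flat tab on its hook cap, 189 mm above the underside. Tab 14 mm thick along y, 26 mm wide along x, 13 mm of it above this point. Bottle 46 (x) x 70 (y) x 115 mm, standing upright (z up). The hook opens to the bottle's +x; its shape is told at big_seat.
- big_seat (a point): Rounded underside of the hook's crown in the big bottle, 28 mm below big_tab, to rest on top of the bar. Hook 14 mm thick along y. Its throat is 22 mm wide along x and centred here, with the stem on the -x side and on the +x side a lip hanging 12 mm down; the cap's collar is 38 mm below the crown, so the mouth between lip and collar is 26 mm high.
- small_tab (a point): Grip point of the small bottle standing on the counter (a tester too, about 140 g, up to a quarter more or less): centre of its tab, 146 mm above the underside. Same hook cap and tab as the big bottle's, hook open to +x. Bottle 34 (x) x 46 (y) x 72 mm.
- small_seat (a point): Middle of the crown's underside in the loose small bottle's hook; 28 mm below small_tab.
- hung_tab (a point): Tab centre of the small bottle (140 g, same make as the other small one) that hangs on the left arm from the start, about 165 mm from the pivot.
- hung_seat (a point): Middle of the crown's underside in the hanging bottle's hook; 28 mm below hung_tab.
- soap: Bystander: soap pack 55 x 85 x 32 mm on the counter; origin at its underside.
- carton: Bystander: flat carton 50 x 130 x 36 mm; origin at its underside.
- jar: Bystander: cream jar, 68 mm across, 55 mm high; origin at its underside.
- spray: Bystander: can, 44 mm across, 120 mm high; origin at its underside.
- lotion: Bystander: bottle, 56 mm across, 130 mm high; origin at its underside.
- brush: Bystander: hairbrush lying flat, 180 mm long, 26 mm high; origin where handle and head meet.

How it is judged:
By the outcome, as a careful person would: the job done as asked, in the order asked, and still so for the second after the job is handed in, with the robot touching nothing.
It also fails if it takes over 72 s, if anything falls off the work surface, if the arm or the gripper's body presses on something with over 40 N, if the wrist force passes 120 N, or if a joint passes its speed limit or range.

## Working session

There is one attempt and no reset: what is moved stays moved. The work goes in short steps, Python scripts to look and compute and a tool call to move; the robot and the scene stay as the last step left them, time stands still between calls to the robot, and variables do not carry over. Pictures are saved under pics/ and viewed, and the job is handed in when it is done.

Besides the shell and the picture viewer there is one more tool, called after ">>>" as name(argument=value, ...) on one line, values as JSON. step_arm: Moves the arm, as the interface text tells. Its arguments: {"type":"object","properties":{"targets":{"type":"array","items":{"type":"number"}},"grip":{"type":"number"},"force":{"type":"number"}},"required":["targets"]}

```bash
ls; mkdir -p pics
python3 - <<'E'
from plant import manip, eyes
import cv2, numpy as np
s=manip.read_state()
for k,v in s.items(): print(k,np.round(v,4).tolist())
for n in ["scene","top","wrist"]:
    c=eyes.read_camera(n)
    cv2.imwrite(f"pics/{n}0.png",c["pixels"][:,:,::-1])
    print(n,c["fx"],c["fy"],c["cx"],c["cy"]);print(np.round(c["T"],4).tolist())
E
```

```text
pics
time_s 0.0
joint_pos [-1.2766, 0.4916, 1.5594, -0.0, 1.0917, -0.1056]
joint_vel [-0.0002, -0.0002, 0.0, -0.0006, 0.0007, -0.0001]
joint_efforts [-0.0008, -61.265, -25.8183, 0.0692, 0.0482, -0.0001]
ee_pos [0.2432, -0.5755, 0.2141]
orientation [[0.9211, 0.3893, -0.0003], [0.3893, -0.9211, 0.001], [0.0001, -0.0011, -1.0]]
wrist_force [-0.9593, 0.0728, -0.1868]
ft_torque [-0.0047, 0.0148, 0.0119]
width 0.0949
scene 603.7730441248191 603.7730441248191 310.0404373142819 232.39557917809677
[[-0.5511, 0.5242, -0.6492, 1.4179], [0.8342, 0.3273, -0.4438, 0.5677], [-0.0202, -0.7862, -0.6177, 0.9565], [0.0, 0.0, 0.0, 1.0]]
top 565.2353830974502 565.2353830974502 329.7565005464455 242.52889850184587
[[-0.0198, -0.994, 0.1071, 0.4869], [-0.9998, 0.0199, -0.0009, 0.0038], [-0.0012, -0.1071, -0.9942, 1.3632], [0.0, 0.0, 0.0, 1.0]]
wrist 371.64829954431775 371.64829954431775 323.0306724829161 244.8916411154836
[[0.3881, -0.881, -0.2706, 0.3203], [-0.9216, -0.3712, -0.1132, -0.5435], [-0.0007, 0.2933, -0.956, 0.3832], [0.0, 0.0, 0.0, 1.0]]
```

View pics/scene0.png

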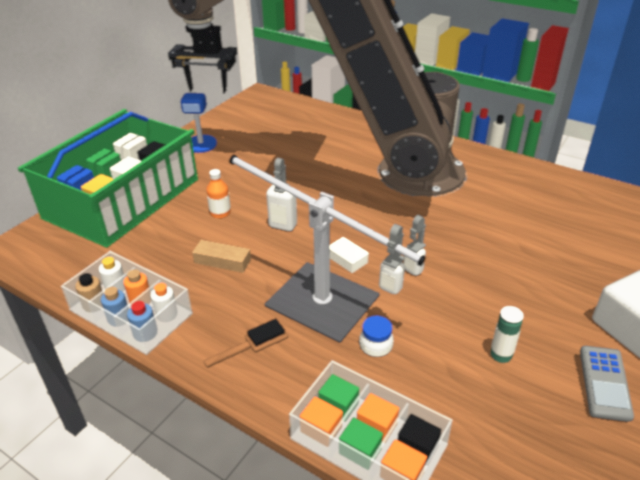

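View pics/top0.png

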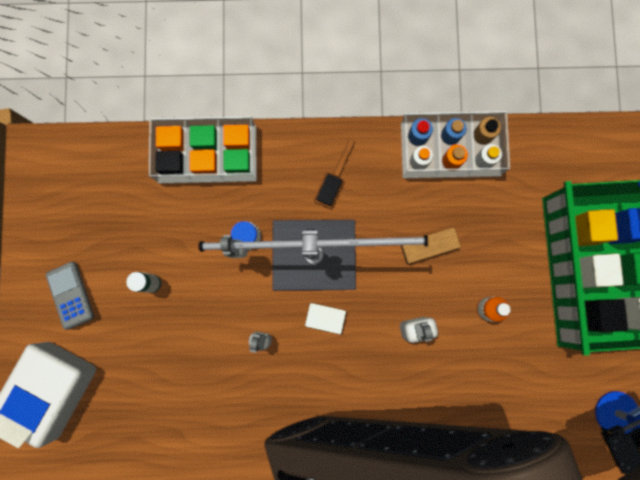

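View pics/wrist0.png

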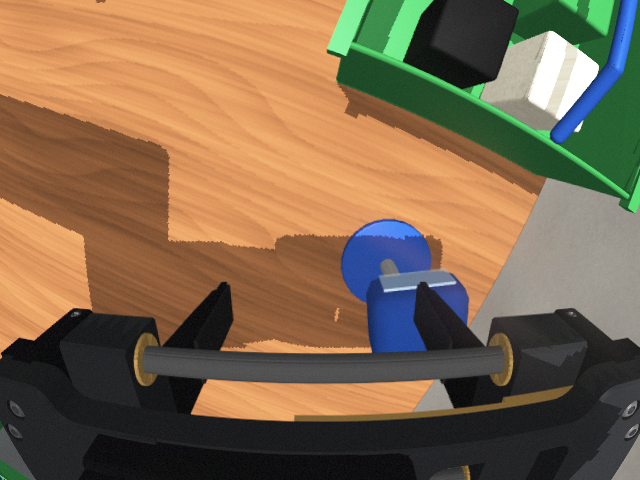

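```bash
cat > h.py <<'E'
import numpy as np, cv2
from plant import manip, eyes
def ray(c,u,v):
    T=np.array(c["T"]); d=np.array([(u-c["cx"])/c["fx"],(v-c["cy"])/c["fy"],1.])
    return T[:3,3], T[:3,:3]@d
def onz(c,u,v,z):
    o,d=ray(c,u,v); return o+d*(z-o[2])/d[2]
def onx(c,u,v,x):
    o,d=ray(c,u,v); return o+d*(x-o[0])/d[0]
def proj(c,p):
    T=np.array(c["T"]); q=T[:3,:3].T@(np.array(p)-T[:3,3]); return c["cx"]+c["fx"]*q[0]/q[2], c["cy"]+c["fy"]*q[1]/q[2]
def two(c1,p1,c2,p2):
    o1,d1=ray(c1,*p1);o2,d2=ray(c2,*p2)
    A=np.stack([d1,-d2],1); s=np.linalg.lstsq(A,o2-o1,rcond=None)[0]
    a=o1+d1*s[0];b=o2+d2*s[1]; return (a+b)/2,np.linalg.norm(a-b)
def crop(c,u0,v0,w,h,k,name):
    im=c["pixels"][v0:v0+h,u0:u0+w,::-1]
    cv2.imwrite(name,cv2.resize(im,None,fx=k,fy=k,interpolation=cv2.INTER_CUBIC))
E
python3 - <<'E'
from h import *
for n in ["top","scene"]:
    c=eyes.read_camera(n); np.save(n+"0.npy",c,allow_pickle=True)
    if n=="top":
        crop(c,390,305,60,50,8,"pics/tb.png"); crop(c,235,320,60,40,8,"pics/ts.png"); crop(c,190,220,260,50,3,"pics/tbar.png")
    else:
        crop(c,255,150,60,90,6,"pics/sb.png"); crop(c,370,205,70,95,6,"pics/ss.png")
E
python3 - <<'E'
import cv2,numpy as np
L=[cv2.imread(f"pics/{n}.png") for n in ["tb","ts","sb","ss"]]
def pad(a,w,h):
    o=np.zeros((h,w,3),np.uint8); o[:a.shape[0],:a.shape[1]]=a; return o
cv2.imwrite("pics/m1.png",np.vstack([pad(L[0],480,280)[:,:],pad(L[1],480,320)]) if 0 else np.vstack([L[0][:300],L[1][:300]]))
cv2.imwrite("pics/m2.png",np.hstack([pad(L[2],370,570),pad(L[3],420,570)]))
E
```

```text
(no output)
```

View pics/m1.png

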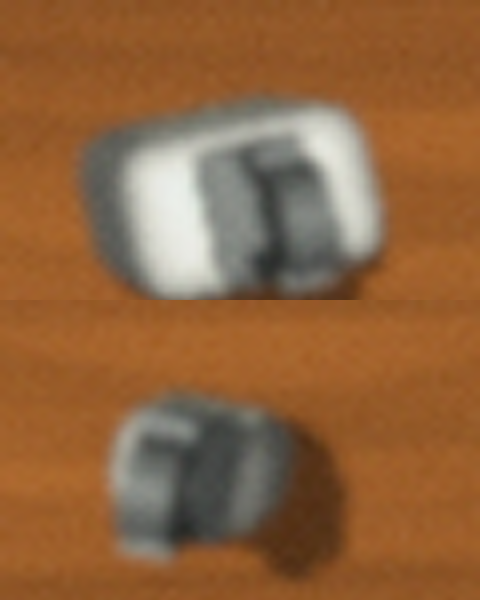

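View pics/m2.png

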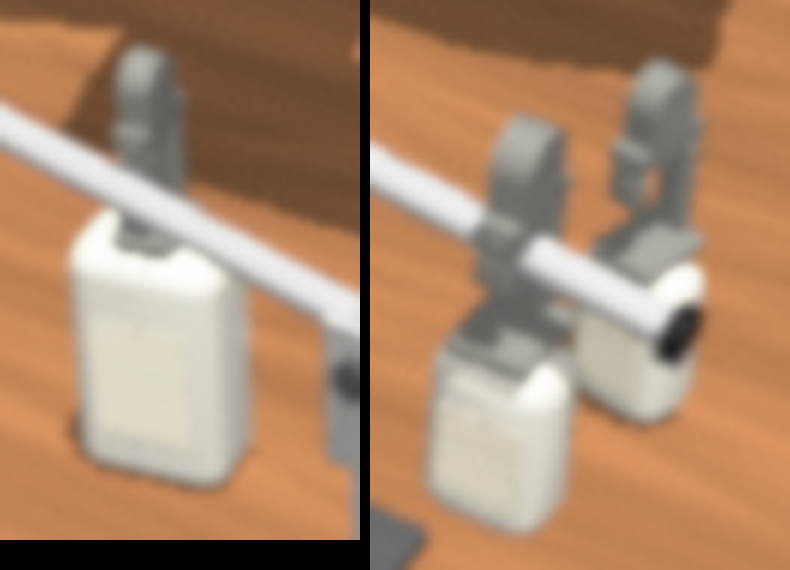

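View pics/tbar.png

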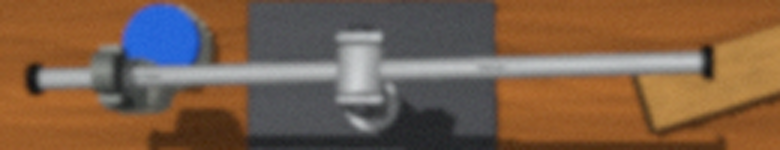

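Run:
```python
from h import *
t=np.load("top0.npy",allow_pickle=True).item(); s=np.load("scene0.npy",allow_pickle=True).item()
print("big tabtop onz",onz(t,428.1,331.9,.202), two(t,(428.1,331.9),s,(279.5,158.5)))
print("small tabtop",onz(t,235+150/8,320+190/8,.159), two(t,(235+150/8,320+190/8),s,(370+(655-370)/6,205+67/6)))
# end caps top view
a=(190+35/3,220+77/3); b=(190+706/3,220+61/3)
for th in (.15,.17,.19):
    print(th,onz(t,*a,.26-.22*np.sin(th)),onz(t,*b,.26+.22*np.sin(th)))
print("ends 2view",two(t,a,s,(422,258)),two(t,b,s,(233,160)))
print("fork",onz(t,190+358/3,220+67/3,.278))
print("hung tabtop",onz(t,190+104/3,220+71/3,.26-.165*.17+.007+.041))
# foot corners
for p in [(272,221),(356,220),(356,291),(273,291)]: print("foot",onz(t,*p,.01))
for n,p,z in [("soap",(326,319),.03),("carton",(430,246),.03),("jar",(244,234),.055),("spray",(140,282),.12),("lotion",(497,310),.13)]: print(n,onz(t,*p,z))
# bar-axis colour check
```

```text
big tabtop onz [ 0.42550628 -0.19334868  0.202     ] (array([ 0.42571545, -0.19335231,  0.20327579]), np.float64(0.0005204484392676918))
small tabtop [0.40585824 0.16671466 0.159     ] (array([0.40661206, 0.16529186, 0.16009659]), np.float64(0.0028566014646069417))
0.15 [0.60812384 0.26168117 0.22712361] [ 0.60281265 -0.17928807  0.29287639]
0.17 [0.60858726 0.26266721 0.22277988] [ 0.60234232 -0.17854501  0.29722012]
0.19 [0.6090491  0.26364987 0.21845104] [ 0.60187359 -0.17780449  0.30154896]
ends 2view (array([0.60779149, 0.26159161, 0.22884568]), np.float64(0.0006642628968583664)) (array([ 0.60306163, -0.17958861,  0.29539608]), np.float64(0.0017615621871110486))
fork [0.60501479 0.04222995 0.278     ]
hung tabtop [0.60547842 0.20537083 0.27995   ]
foot [0.68786244 0.14115199 0.01      ]
foot [ 0.68623659 -0.06197206  0.01      ]
foot [ 0.51519196 -0.05772573  0.01      ]
foot [0.5191274  0.14026751 0.01      ]
soap [0.45094266 0.01493006 0.03      ]
carton [ 0.61754905 -0.23480049  0.03      ]
jar [0.65187043 0.20214708 0.055     ]
spray [0.54201656 0.42110243 0.12      ]
lotion [ 0.46562282 -0.35653044  0.13      ]
```

>>> step_arm(targets=[0.01,-0.01,-0.02,0,0.045,-0.04,-0.04,3,0.08,-0.072,-0.056,6,0.115,-0.104,-0.056,9,0.15,-0.135,-0.056,12], grip=1)

```text
time_s: 0.75
ee_pos: [0.3293, -0.3912, 0.2709]
orientation: [[0.982, 0.187, 0.0], [0.187, -0.982, -0.0], [0.0, 0.0, -1.0]]
wrist_force: [1.0, -0.2, 1.1]
width: 0.095
```

>>> step_arm(targets=[0.03,-0.04,0,0,0.06,-0.08,0,0,0.09,-0.12,0,0,0.115,-0.155,0,0,0.131,-0.176,0,0])

```text
time_s: 1.25
ee_pos: [0.4258, -0.1911, 0.2711]
orientation: [[0.982, 0.188, 0.001], [0.188, -0.982, -0.0], [0.001, 0.0, -1.0]]
wrist_force: [-0.4, -0.3, -0.4]
width: 0.0949
```

Run:
```python
from h import *
s=manip.read_state(); print(s["ee_pos"],s["wrist_force"],s["joint_pos"])
c=eyes.read_camera("wrist"); np.save("w1.npy",c,allow_pickle=True); cv2.imwrite("pics/w1.png",c["pixels"][:,:,::-1])
```

```text
[ 0.42576816 -0.19113194  0.27110722] [-0.35679238 -0.26104311 -0.38990721] [-5.63764497e-01  2.01698971e-01  1.85086923e+00  2.67315400e-04
  1.08824430e+00  8.17429901e-01]
```

View pics/w1.png

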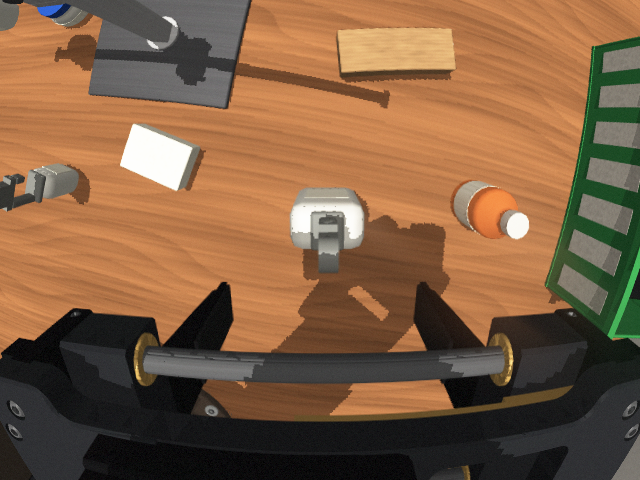

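```bash
cat >> h.py <<'E'
def fray(c,u,v):
    T=np.array(c["T"]); a=(u-c["cx"])/c["fx"]; b=(v-c["cy"])/c["fy"]; r=np.hypot(a,b)+1e-12
    d=np.array([np.sin(r)*a/r,np.sin(r)*b/r,np.cos(r)]); return T[:3,3],T[:3,:3]@d
def fonz(c,u,v,z):
    o,d=fray(c,u,v); return o+d*(z-o[2])/d[2]
E
python3 - <<'E'
from h import *
c=np.load("w1.npy",allow_pickle=True).item(); crop(c,280,180,100,100,6,"pics/w1c.png")
print(fonz(c,320,270,.202),fonz(c,340,268,.202))
E
```

```text
[ 0.41808821 -0.1907682   0.202     ] [ 0.42207759 -0.2039505   0.202     ]
```

View pics/w1c.png

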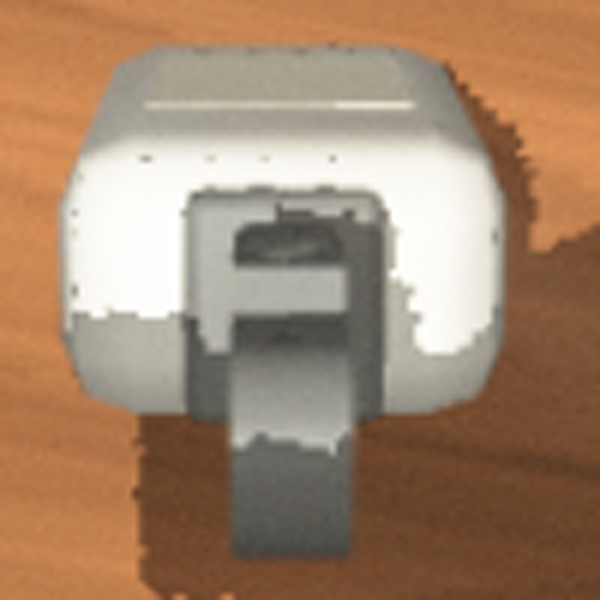

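Run:
```python
from h import *
c=np.load("w1.npy",allow_pickle=True).item(); s=manip.read_state()
R=np.array(s["orientation"]); p=np.array(s["ee_pos"])
o,d=fray(c,328.7,272.3)
# in tool frame
ot=R.T@(o-p); dt=R.T@d; dt/=np.linalg.norm(dt)
zt=p[2]-.189
# xz-plane: point at height zt on ray, shift +x so perpendicular distance =13mm
k=(zt-ot[2])/dt[2]; q=ot+k*dt
n=np.hypot(dt[0],dt[2]); dx=.013*n/abs(dt[2])
print("tool ray hit",q,"dx",dx,"centre tool",q+[dx,0,0], "world",p+R@(q+[dx,0,0]))
# body check: lateral at collar/body edges
for u in (280+62/6,280+503/6): print(R.T@(fonz(c,u,180+210/6,.115)-p))
```

```text
tool ray hit [-0.01545618  0.00581702  0.08213368] dx 0.013954485981150237 centre tool [-0.00150169  0.00581702  0.08213368] world [ 0.42631309 -0.1954785   0.18899691]
[ 0.01069227 -0.0275363   0.15615311]
[0.01060989 0.03846385 0.15613808]
```

>>> step_arm(targets=[-0.001,0.003,0.02,0,-0.0015,0.0055,0.05,0,-0.0015,0.0055,0.08,0,-0.0015,0.0055,0.097,0,-0.0015,0.0055,0.101,0], grip=0.6)

```text
time_s: 1.8
ee_pos: [0.4256, -0.1948, 0.1686]
orientation: [[0.982, 0.189, -0.001], [0.189, -0.982, 0.002], [-0.001, -0.002, -1.0]]
wrist_force: [0.2, 0.4, -0.3]
width: 0.0608
```

>>> step_arm(targets=[0,0,0.0,0,0,0,0,0,0,0,0,0,0,0,0,0,0,0,0,0], grip=0, force=40)

```text
time_s: 2.3
ee_pos: [0.4257, -0.1949, 0.169]
orientation: [[0.982, 0.189, -0.001], [0.189, -0.982, 0.002], [-0.0, -0.002, -1.0]]
wrist_force: [0.5, -0.1, -0.8]
width: 0.0225
```

Run:
```python
from h import *
s=manip.read_state(); print(s["time_s"],s["ee_pos"],s["wrist_force"],s["ft_torque"],s["width"])
c=eyes.read_camera("wrist"); crop(c,200,150,250,180,3,"pics/w2.png")
```

```text
2.3 [ 0.42572187 -0.19488303  0.16902064] [ 0.53199916 -0.08075059 -0.81125778] [-0.01095526  0.02357452 -0.05328452] 0.0224698041683599
```

View pics/w2.png

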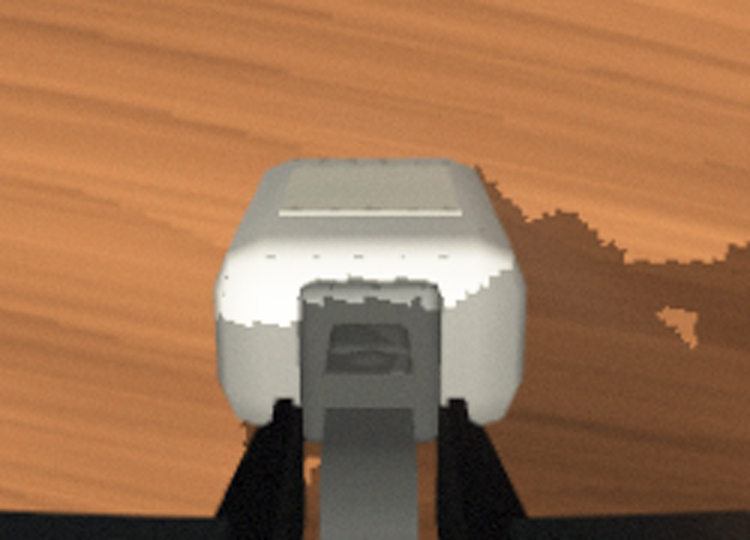

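>>> step_arm(targets=[0,0,0.0,0,0,0,0,0,0,0,0,0,0,0,0,0,0,0,0,0], grip=0, force=50)

```text
time_s: 2.85
ee_pos: [0.4257, -0.1949, 0.169]
orientation: [[0.982, 0.189, -0.001], [0.189, -0.982, 0.002], [-0.001, -0.002, -1.0]]
wrist_force: [-0.4, 1.1, 1.8]
width: 0.0139
```

>>> step_arm(targets=[0,0,-0.005,0,0,0,-0.015,0,0,0,-0.03,0,0,0,-0.04,0,0,0,-0.04,0])

```text
time_s: 3.35
ee_pos: [0.4262, -0.1952, 0.2104]
orientation: [[0.982, 0.189, 0.001], [0.189, -0.982, 0.0], [0.001, -0.0, -1.0]]
wrist_force: [0.1, -0.2, -2.3]
width: 0.0136
```

Run:
```python
from h import *
s=manip.read_state(); print(s["time_s"],s["ee_pos"],s["wrist_force"],s["ft_torque"],s["width"])
F=[]
for i in range(4):
    eyes.read_camera("top") ; F.append(manip.read_state()["wrist_force"])
print(np.round(F,2).tolist())
```

```text
3.35 [ 0.42619883 -0.19520424  0.21044051] [ 0.06810073 -0.21780278 -2.34767199] [-0.01118936 -0.00765889  0.00930742] 0.01363486272679033
[[0.6, -0.61, -2.8], [0.04, -0.05, -2.92], [0.87, -0.01, -2.54], [-0.97, -0.56, -2.42]]
```

>>> step_arm(targets=[0.005,-0.005,-0.03,0,0.03,-0.017,-0.065,3,0.065,-0.036,-0.09,6,0.1,-0.056,-0.104,9,0.125,-0.07,-0.105,11.5])

```text
time_s: 4.05
ee_pos: [0.5371, -0.1013, 0.315]
orientation: [[1.0, -0.012, 0.001], [-0.012, -1.0, 0.002], [0.001, -0.002, -1.0]]
wrist_force: [-0.1, -0.1, -2.4]
width: 0.0139
```

>>> step_arm(targets=[0.01,-0.007,0,0,0.02,-0.013,0,0,0.022,-0.015,0,0,0.022,-0.015,0,0,0.022,-0.015,0,0])

```text
time_s: 4.55
ee_pos: [0.5586, -0.0872, 0.3149]
orientation: [[1.0, -0.013, 0.0], [-0.013, -1.0, 0.002], [0.0, -0.002, -1.0]]
wrist_force: [0.8, -0.3, -2.8]
width: 0.0135
```

Run:
```python
from h import *
s=manip.read_state(); print(s["time_s"],s["ee_pos"],s["wrist_force"],s["ft_torque"],s["width"]); print(np.round(s["orientation"],3))
c=eyes.read_camera("scene"); np.save("s2.npy",c,allow_pickle=True); crop(c,210,40,260,200,3,"pics/s2.png")
c=eyes.read_camera("wrist"); np.save("w3.npy",c,allow_pickle=True);cv2.imwrite("pics/w3.png",c["pixels"][:,:,::-1])
```

```text
4.55 [ 0.55863556 -0.08717672  0.31487904] [ 0.81503562 -0.32029745 -2.80208746] [0.01787733 0.02220673 0.02229977] 0.013516797329720599
[[ 1.    -0.013  0.   ]
 [-0.013 -1.     0.002]
 [ 0.    -0.002 -1.   ]]
```

View pics/s2.png

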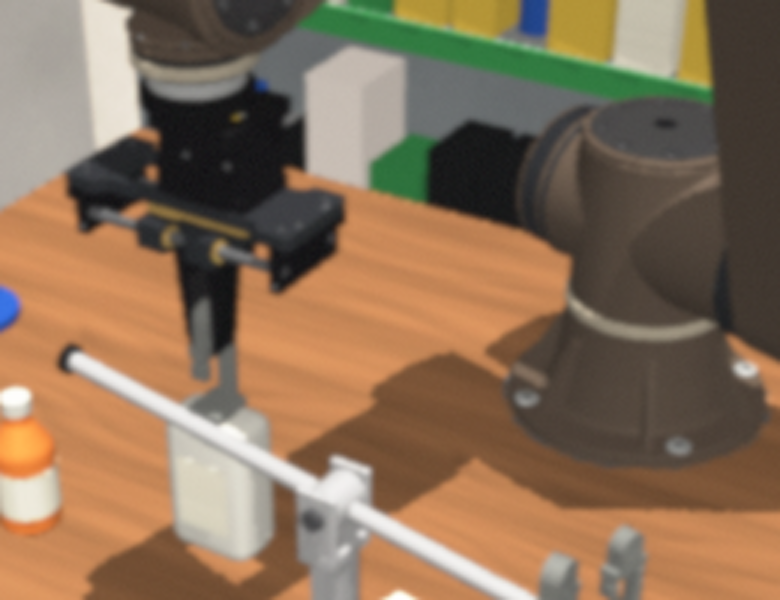

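View pics/w3.png

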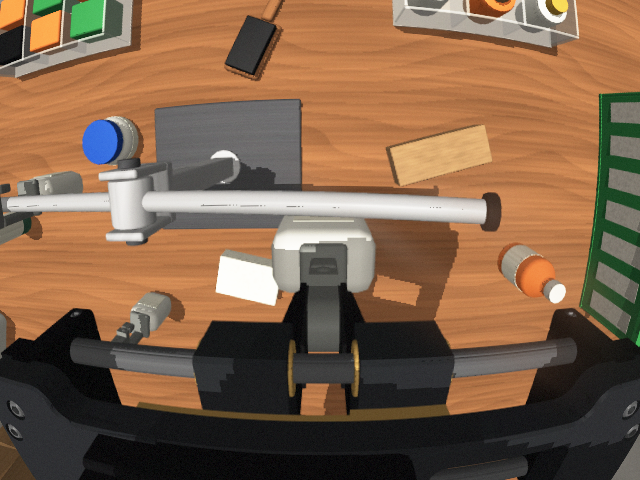

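>>> step_arm(targets=[0.01,0,0,0,0.02,0,0,0,0.03,0,0,0,0.04,0,0,0,0.045,0,0,0])

```text
time_s: 5.15
ee_pos: [0.6049, -0.0877, 0.3147]
orientation: [[1.0, -0.013, 0.001], [-0.013, -1.0, 0.002], [0.001, -0.002, -1.0]]
wrist_force: [-0.4, 0.3, -3.2]
width: 0.014
```

Run:
```python
from h import *
s=manip.read_state(); print(s["time_s"],s["ee_pos"],s["wrist_force"],s["ft_torque"],s["width"])
c=eyes.read_camera("scene"); crop(c,220,120,120,110,5,"pics/s3.png")
c=eyes.read_camera("wrist"); crop(c,200,150,300,200,2.5,"pics/w4.png")
```

```text
5.15 [ 0.60486213 -0.0877255   0.31472644] [-0.40039938  0.33951349 -3.185933  ] [-0.00813609  0.06043944  0.01726109] 0.013962436566970673
```

View pics/s3.png

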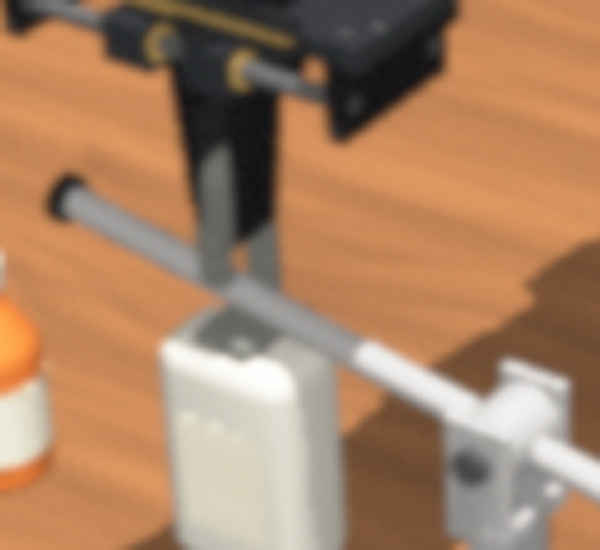

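View pics/w4.png

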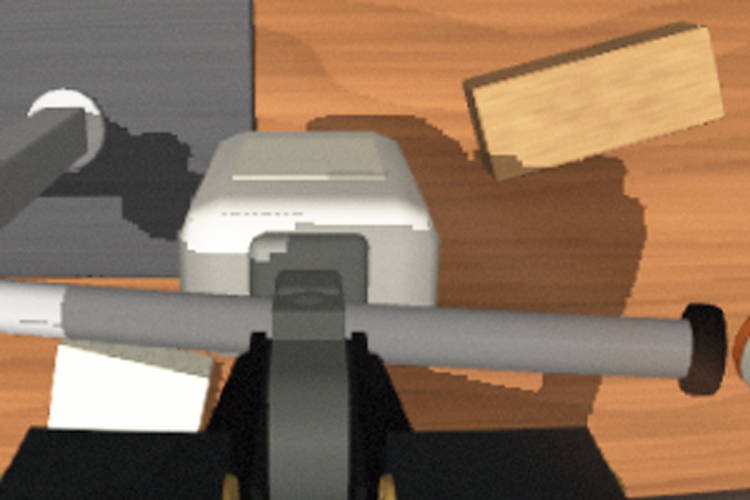

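>>> step_arm(targets=[-0.001,0,0.003,0,-0.001,0,0.007,0,-0.001,0,0.011,0,-0.001,0,0.014,0,-0.001,0,0.016,0])

```text
time_s: 5.75
ee_pos: [0.6032, -0.0876, 0.2983]
orientation: [[1.0, -0.013, 0.0], [-0.013, -1.0, 0.002], [0.0, -0.002, -1.0]]
wrist_force: [-0.1, -0.4, -2.9]
width: 0.0138
```

>>> step_arm(targets=[0,0,0.003,0,0,0,0.006,0,0,0,0.009,0,0,0,0.012,0,0,0,0.015,0])

```text
time_s: 6.25
ee_pos: [0.6033, -0.0877, 0.2832]
orientation: [[1.0, -0.013, 0.0], [-0.013, -1.0, 0.002], [0.0, -0.002, -1.0]]
wrist_force: [-0.4, -0.4, -0.6]
width: 0.0138
```

Run:
```python
from h import *
s=manip.read_state(); print(s["time_s"],s["ee_pos"],s["wrist_force"],s["ft_torque"],s["width"])
c=eyes.read_camera("scene"); crop(c,200,120,240,180,3.3,"pics/s4.png")
print(manip.read_state()["wrist_force"])
```

```text
6.25 [ 0.60328056 -0.08765602  0.2831632 ] [-0.40394206 -0.3613799  -0.62506121] [-0.10602979  0.07498125 -0.01257301] 0.013829867132638637
[ 1.77916698 -0.55402585 -1.91312627]
```

View pics/s4.png

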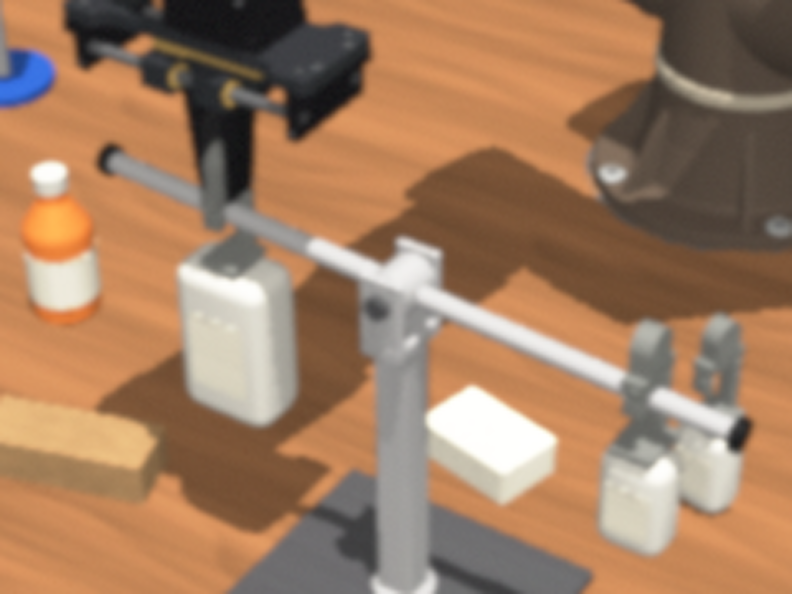

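```bash
cat >> h.py <<'E'
MID=np.array([.6055,.041,.260]); BYAW=-.0125
def tilt(c,guess,excl=(),verbose=False):
    """excl: list of (d0,d1) along-bar intervals (+left) hidden; returns tilt (positive left up), mid z"""
    hsv=cv2.cvtColor(c["pixels"],cv2.COLOR_RGB2HSV).astype(float); S=hsv[...,1]
    b=np.array([-np.sin(BYAW),np.cos(BYAW),0])
    for it in range(3):
        pts=[]
        for d in np.arange(-.205,.206,.003):
            if abs(d)<.025 or any(a<=d<=e for a,e in excl): continue
            P=MID+b*d*np.cos(guess)+[0,0,d*np.sin(guess)]
            u,v=proj(c,P); u=int(round(u)); v=proj(c,P)[1]
            v0=int(round(v)); r=np.arange(v0-11,v0+12); w=np.clip(90-S[r,u],0,60)
            if w.sum()<120: continue
            # keep the run nearest the guess
            m=w>15; k=np.where(m)[0]
            if len(k)==0: continue
            j=k[np.argmin(abs(k-11))]; lo=hi=j
            while lo>0 and m[lo-1]: lo-=1
            while hi<len(m)-1 and m[hi+1]: hi+=1
            if hi-lo+1>15 or hi-lo+1<5: continue
            lo=max(lo-1,0);hi=min(hi+1,len(m)-1)
            vc=(w[lo:hi+1]*r[lo:hi+1]).sum()/w[lo:hi+1].sum()
            o,dd=ray(c,u,vc); n=np.array([b[1],-b[0],0]); t=n@(MID-o)/(n@dd); Q=o+t*dd
            pts.append([(Q-MID)@b,Q[2]])
        p=np.array(pts,np.float32)
        vx,vy,x0,y0=cv2.fitLine(p,cv2.DIST_HUBER,0,.001,.001).ravel()
        guess=np.arctan2(vy,vx); guess=guess if abs(guess)<1.5 else guess-np.pi*np.sign(guess)
    res=p[:,1]-(y0+(p[:,0]-x0)*np.tan(guess))
    if verbose: print(len(p),"mid z",round(float(y0-x0*np.tan(guess)),4),"rms",round(float(np.median(abs(res))),5))
    return float(guess)
E
python3 - <<'E'
from h import *
c=np.load("scene0.npy",allow_pickle=True).item()
for g in (-.15,-.17): print(tilt(c,g,[(.14,.19),(-.22,-.1)],1), tilt(c,g,[(.14,.19)],1))
c=np.load("s2.npy",allow_pickle=True).item()
print(tilt(c,-.16,[(.14,.19),(-.18,-.05)],1))
E
```

```text
47 mid z 0.2607 rms 8e-05
75 mid z 0.2608 rms 0.00012
-0.16457977890968323 -0.16606834530830383
47 mid z 0.2607 rms 8e-05
75 mid z 0.2608 rms 0.00012
-0.16457977890968323 -0.16606834530830383
52 mid z 0.2608 rms 0.00011
-0.16577742993831635
```

>>> step_arm(targets=[0,0,0.002,0,0,0,0.004,0,0,0,0.006,0,0,0,0.008,0,0,0,0.01,0])

```text
time_s: 6.8
ee_pos: [0.6032, -0.0877, 0.2726]
orientation: [[1.0, -0.013, -0.0], [-0.013, -1.0, 0.002], [-0.0, -0.002, -1.0]]
wrist_force: [0.1, -2.0, -0.9]
width: 0.0138
```

Run:
```python
from h import *
c=eyes.read_camera("scene")
print(tilt(c,-.0,[(.14,.19),(-.15,-.1)],1))
s=manip.read_state(); print(s["time_s"],s["ee_pos"],s["wrist_force"],s["ft_torque"],s["width"])
```

```text
81 mid z 0.2607 rms 0.00015
0.02013324201107025
6.85 [ 0.60311166 -0.0876411   0.27226021] [ 0.05450619 -0.92330803 -1.55544055] [-0.18887156 -0.12524676 -0.01307989] 0.013883781668741527
```

>>> step_arm(targets=[0,0,0.001,0,0,0,0.003,0,0,0,0.004,0,0,0,0.006,0,0,0,0.006,0])

```text
time_s: 7.35
ee_pos: [0.6031, -0.0876, 0.266]
orientation: [[1.0, -0.013, -0.001], [-0.013, -1.0, 0.002], [-0.001, -0.002, -1.0]]
wrist_force: [0.9, -0.5, 0.4]
width: 0.0137
```

Run:
```python
from h import *
for i in range(3):
    c=eyes.read_camera("scene")
    s=manip.read_state(); print(round(tilt(c,.05,[(.14,.19),(-.15,-.1)]),4),np.round(s["wrist_force"],2))
print(s["ee_pos"])
```

```text
0.0707 [ 0.11 -1.55  0.78]
0.0695 [-0.08 -2.19 -0.05]
0.0687 [ 0.39 -1.23 -0.64]
[ 0.60312984 -0.08765034  0.26631752]
```

>>> step_arm(targets=[0,0,0,0,0,0,0,0,0,0,0,0,0,0,0,0,0,0,0,0], grip=0.4)

```text
time_s: 8.0
ee_pos: [0.6031, -0.0876, 0.2663]
orientation: [[1.0, -0.013, -0.0], [-0.013, -1.0, 0.002], [-0.0, -0.002, -1.0]]
wrist_force: [-0.5, -0.1, -0.7]
width: 0.0377
```

Run:
```python
from h import *
for i in range(5):
    c=eyes.read_camera("scene")
    s=manip.read_state(); print(s["time_s"],round(tilt(c,.05,[(.14,.19),(-.15,-.1)]),4),np.round(s["wrist_force"],2))
print(s["width"])
c=eyes.read_camera("wrist"); crop(c,200,150,300,200,2.5,"pics/w5.png")
```

```text
8.05 0.0824 [ 0.15 -0.21 -0.24]
8.1 0.0794 [-0.41  0.34 -0.52]
8.15 0.0768 [-0.47 -0.23 -0.31]
8.2 0.076 [-0.58  0.15 -0.05]
8.25 0.0768 [-0.22 -0.75  0.11]
0.03789142449222104
```

View pics/w5.png

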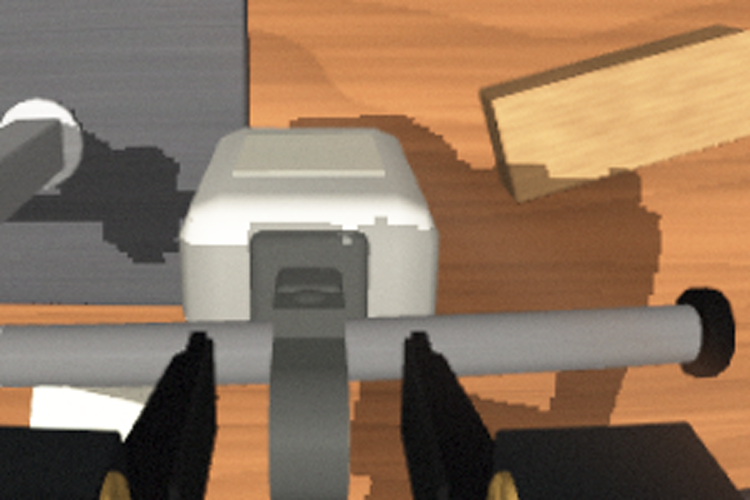

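>>> step_arm(targets=[0,0,-0.01,0,0,0,-0.035,0,-0.005,0,-0.07,0,-0.03,-0.02,-0.09,0,-0.06,-0.045,-0.09,0])

```text
time_s: 8.8
ee_pos: [0.5442, -0.0423, 0.3595]
orientation: [[1.0, -0.014, 0.004], [-0.014, -1.0, 0.001], [0.004, -0.001, -1.0]]
wrist_force: [0.0, 0.5, -0.4]
width: 0.0378
```

>>> step_arm(targets=[-0.03,-0.04,0,0,-0.06,-0.08,0,0,-0.09,-0.12,0.01,0,-0.12,-0.16,0.05,3,-0.138,-0.2,0.09,6])

```text
time_s: 9.3
ee_pos: [0.416, 0.1448, 0.2859]
orientation: [[0.993, -0.121, 0.008], [-0.121, -0.993, 0.002], [0.008, -0.002, -1.0]]
wrist_force: [2.0, 0.4, -1.6]
width: 0.038
```

Run:
```python
from h import *
c=eyes.read_camera("scene"); print(tilt(c,.07,[(.14,.19),(-.15,-.1)],1)); np.save("s6.npy",c,allow_pickle=True)
c=eyes.read_camera("wrist"); np.save("w6.npy",c,allow_pickle=True);crop(c,190,130,260,200,3,"pics/w6.png")
s=manip.read_state(); print(s["time_s"],s["ee_pos"],s["wrist_force"],s["width"]);print(np.round(s["orientation"],3))
```

```text
84 mid z 0.261 rms 8e-05
0.0783938467502594
9.4 [0.41399827 0.14590401 0.28296575] [ 0.10637544 -0.54229132  0.50061068] 0.03777277867298739
[[ 0.993 -0.117 -0.   ]
 [-0.117 -0.993  0.001]
 [-0.    -0.001 -1.   ]]
```

View pics/w6.png

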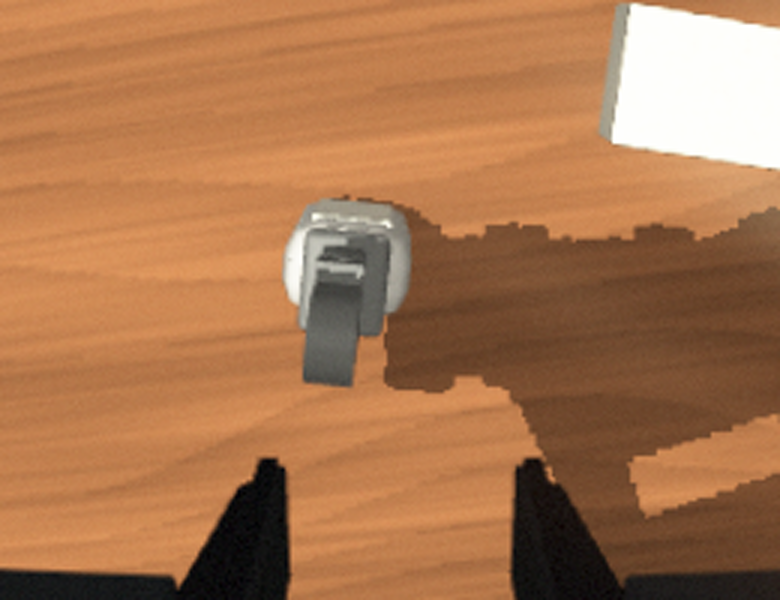

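Run:
```python
from h import *
c=np.load("w6.npy",allow_pickle=True).item(); s=manip.read_state()
R=np.array(s["orientation"]); p=np.array(s["ee_pos"])
P=lambda u,v,z: fonz(c,190+u/3,130+v/3,z)
a,b=P(303,381,.146),P(352,386,.146); e=a-b; print("rear edge",a,b,"yaw",np.degrees(np.arctan2(-e[0],e[1])),np.linalg.norm(e))
# front face highlight / body front top edge (z~.07)
a,b=P(312,218,.07),P(392,222,.07); e=a-b; print("front yaw",np.degrees(np.arctan2(-e[0],e[1])))
# sides of tab: left side (303,381)->(312,285) ; lower z ? use collar rear edge (300,325)-(382,334)
a,b=P(300,327,.08),P(382,334,.08); e=a-b; print("collar yaw",np.degrees(np.arctan2(-e[0],e[1])),np.linalg.norm(e))
o,d=fray(c,190+327.5/3,130+383.5/3)
ot=R.T@(o-p); dt=R.T@d; dt/=np.linalg.norm(dt)
q=ot+(p[2]-.146-ot[2])/dt[2]*dt; dx=.013*np.hypot(dt[0],dt[2])/abs(dt[2])
print("tool",q+[dx,0,0],"world",p+R@(q+[dx,0,0]))
```

```text
rear edge [0.39524301 0.1775886  0.146     ] [0.39199522 0.1637226  0.146     ] yaw -13.182571535943119 0.014241278031194836
front yaw -10.226395889388542
collar yaw -12.224621724255412 0.028519517592376777
tool [-0.00933472 -0.02211174  0.13696575] world [0.40728575 0.16904059 0.14601567]
```

>>> step_arm(targets=[-0.003,-0.008,0.02,2,-0.007,-0.017,0.05,4,-0.009,-0.022,0.07,5.3,-0.009,-0.022,0.08,5.3,-0.009,-0.022,0.083,5.3], grip=0.6)

```text
time_s: 9.9
ee_pos: [0.4081, 0.1686, 0.2]
orientation: [[0.978, -0.207, -0.0], [-0.207, -0.978, 0.0], [-0.0, -0.0, -1.0]]
wrist_force: [-1.0, -0.1, 0.7]
width: 0.0569
```

Run:
```python
from h import *
c=eyes.read_camera("wrist"); np.save("w7.npy",c,allow_pickle=True);crop(c,230,180,180,150,4,"pics/w7.png")
s=manip.read_state(); print(s["time_s"],s["ee_pos"],s["wrist_force"],s["width"]);print(np.round(s["orientation"],3))
```

```text
9.95 [0.40821267 0.16848499 0.20012469] [ 0.76821485 -0.51150664 -1.34824476] 0.05696990819863902
[[ 0.978 -0.208 -0.   ]
 [-0.208 -0.978  0.001]
 [-0.    -0.    -1.   ]]
```

View pics/w7.png

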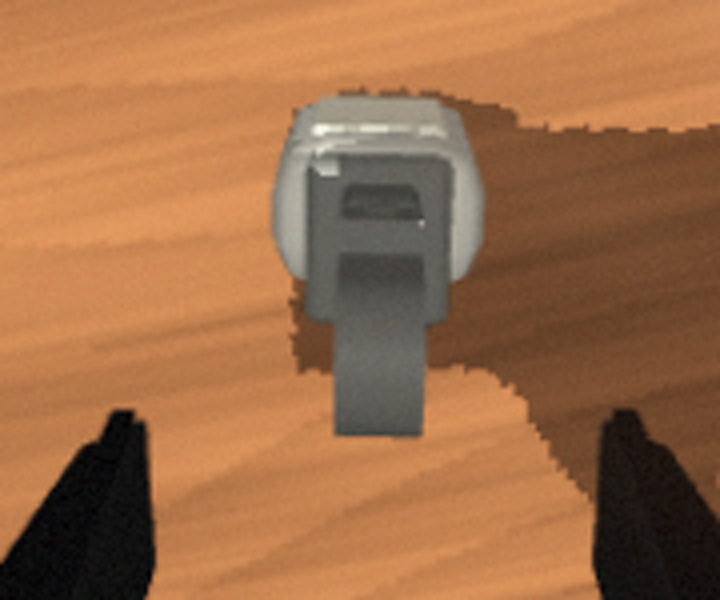

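Run:
```python
from h import *
c=np.load("w7.npy",allow_pickle=True).item(); s=manip.read_state()
R=np.array(s["orientation"]); p=np.array(s["ee_pos"])
o,d=fray(c,324.5,288.6)
ot=R.T@(o-p); dt=R.T@d; dt/=np.linalg.norm(dt)
q=ot+(p[2]-.146-ot[2])/dt[2]*dt; dx=.013*np.hypot(dt[0],dt[2])/abs(dt[2])
print("tool",q+[dx,0,0],"world",p+R@(q+[dx,0,0]))
```

```text
tool [-0.0005837   0.00105865  0.05412469] world [0.40741823 0.1675988  0.14599958]
```

>>> step_arm(targets=[-0.0005,0.001,0.02,0,-0.0005,0.001,0.045,0,-0.0005,0.001,0.065,0,-0.0005,0.001,0.073,0,-0.0005,0.001,0.074,0])

```text
time_s: 10.45
ee_pos: [0.4079, 0.1674, 0.1263]
orientation: [[0.978, -0.208, -0.0], [-0.208, -0.978, 0.0], [-0.0, -0.0, -1.0]]
wrist_force: [0.3, -0.5, -0.1]
width: 0.0572
```

>>> step_arm(targets=[0,0,0,0,0,0,0,0,0,0,0,0,0,0,0,0,0,0,0,0], grip=0, force=50)

```text
time_s: 10.95
ee_pos: [0.408, 0.1675, 0.1265]
orientation: [[0.978, -0.208, 0.0], [-0.208, -0.978, 0.001], [0.0, -0.001, -1.0]]
wrist_force: [-0.6, 0.3, -0.9]
width: 0.0225
```

>>> step_arm(targets=[0,0,0,0,0,0,0,0,0,0,0,0,0,0,0,0,0,0,0,0])

```text
time_s: 11.45
ee_pos: [0.4081, 0.1675, 0.1266]
orientation: [[0.978, -0.208, 0.0], [-0.208, -0.978, 0.001], [0.0, -0.001, -1.0]]
wrist_force: [-0.1, 0.9, 3.4]
width: 0.0138
```

>>> step_arm(targets=[0,0,-0.005,0,0,0,-0.025,0,0,0,-0.06,0,0,0,-0.1,0,0,0,-0.13,0])

```text
time_s: 11.95
ee_pos: [0.4079, 0.1674, 0.2589]
orientation: [[0.978, -0.208, 0.001], [-0.208, -0.978, 0.001], [0.001, -0.001, -1.0]]
wrist_force: [1.1, 0.2, -2.0]
width: 0.0139
```

Run:
```python
from h import *
F=[]
for i in range(10):
    c=eyes.read_camera("scene"); F.append(manip.read_state()["wrist_force"])
print(np.round(np.mean(F,0),2),np.std(F,0)); print(tilt(c,.07,[(.14,.19),(-.15,-.1)],1))
s=manip.read_state(); print(s["time_s"],s["ee_pos"],s["width"]);print(np.round(s["orientation"],3))
crop(c,300,100,200,200,3,"pics/s7.png")
```

```text
[-0.13 -0.25 -0.69] [0.45968662 0.5234323  1.60303074]
83 mid z 0.261 rms 0.0001
0.0795847475528717
12.45 [0.40779578 0.16737055 0.25581754] 0.013682788180856355
[[ 0.978 -0.208 -0.001]
 [-0.208 -0.978  0.   ]
 [-0.001  0.    -1.   ]]
```

View pics/s7.png

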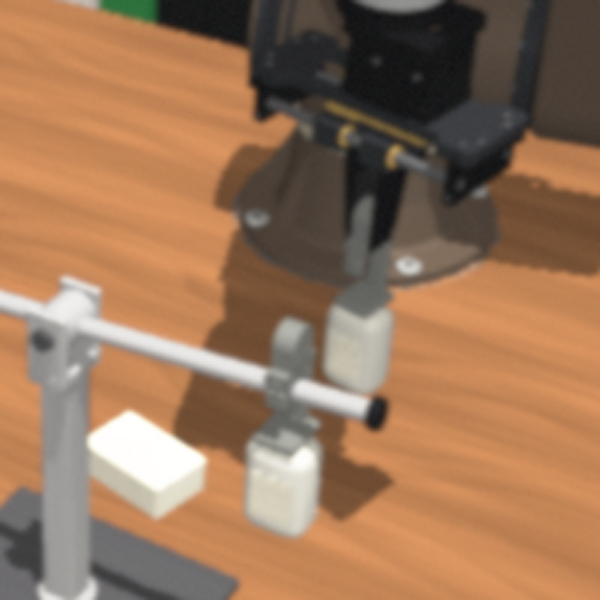

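>>> step_arm(targets=[0.02,0.002,-0.02,-2,0.055,0.006,-0.04,-5,0.095,0.01,-0.044,-8,0.135,0.014,-0.044,-11.3,0.159,0.0163,-0.044,-11.3])

```text
time_s: 12.95
ee_pos: [0.5622, 0.1173, 0.2987]
orientation: [[1.0, -0.011, -0.002], [-0.011, -1.0, -0.0], [-0.002, 0.0, -1.0]]
wrist_force: [-0.6, -0.2, -1.1]
width: 0.0139
```

>>> step_arm(targets=[0,0,0,0,0,0,0,0,0,0,0,0,0,0,0,0,0,0,0,0])

```text
time_s: 13.45
ee_pos: [0.5616, 0.1177, 0.2991]
orientation: [[1.0, -0.01, -0.002], [-0.01, -1.0, 0.0], [-0.002, -0.0, -1.0]]
wrist_force: [0.9, 0.1, -0.4]
width: 0.0139
```

Run:
```python
from h import *
F=[]
for i in range(6):
    c=eyes.read_camera("scene"); F.append(manip.read_state()["wrist_force"])
print(np.round(np.mean(F,0),2),np.round(np.std(F,0),2)); print(tilt(c,.07,[(.14,.19),(.05,.11),(-.15,-.1)],1))
s=manip.read_state(); print(s["time_s"],s["ee_pos"],s["width"]);print(np.round(s["orientation"],3))
c=eyes.read_camera("wrist"); crop(c,120,120,300,220,2.6,"pics/w8.png")
```

```text
[-0.21 -0.18 -1.06] [0.58 0.59 0.25]
61 mid z 0.261 rms 9e-05
0.07998572289943695
13.75 [0.56209753 0.11741721 0.29878936] 0.01397314001044388
[[ 1.    -0.011 -0.002]
 [-0.011 -1.     0.   ]
 [-0.002  0.    -1.   ]]
```

View pics/w8.png

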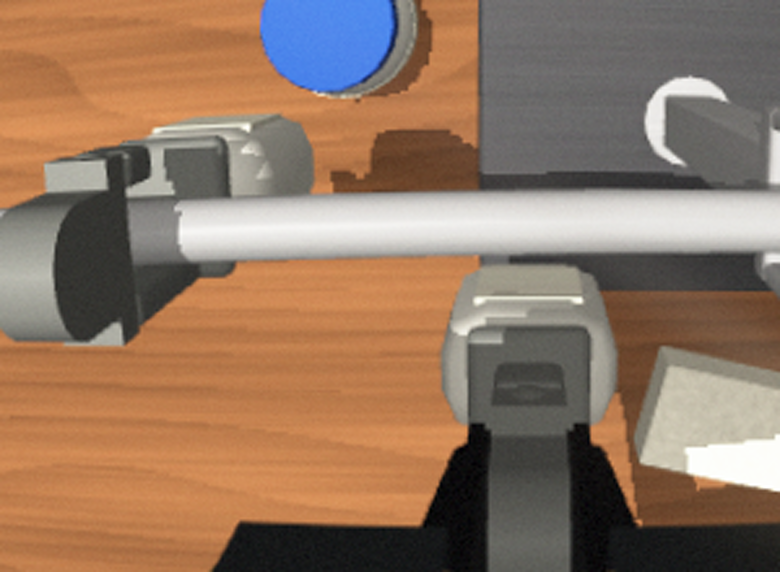

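>>> step_arm(targets=[0.003,-0.004,-0.002,0,0.014,-0.0085,-0.002,0,0.025,-0.0085,-0.002,0,0.036,-0.0085,-0.002,0,0.044,-0.0085,-0.002,0])

```text
time_s: 14.3
ee_pos: [0.6075, 0.1253, 0.3002]
orientation: [[1.0, -0.011, -0.002], [-0.011, -1.0, -0.0], [-0.002, 0.0, -1.0]]
wrist_force: [1.0, -0.2, -0.8]
width: 0.0135
```

Run:
```python
from h import *
s=manip.read_state(); print(s["time_s"],s["ee_pos"],s["wrist_force"],s["width"])
c=eyes.read_camera("wrist"); crop(c,120,120,300,220,2.6,"pics/w9.png")
c=eyes.read_camera("scene"); crop(c,320,150,130,130,4,"pics/s9.png"); print(tilt(c,.07,[(.14,.19),(.05,.11),(-.15,-.1)],1))
```

```text
14.3 [0.60747658 0.12534269 0.30024477] [ 1.00895422 -0.22588709 -0.81953905] 0.013505620642171787
66 mid z 0.2608 rms 0.00014
0.07796504348516464
```

View pics/w9.png

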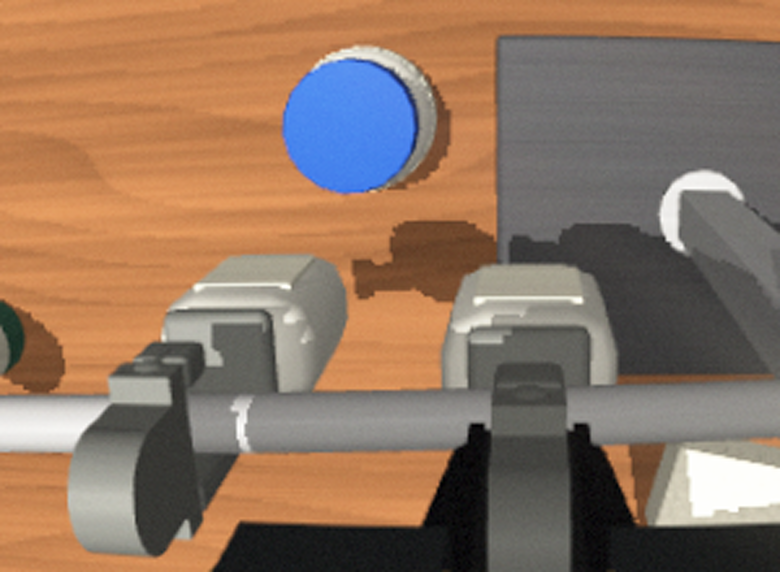

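View pics/s9.png

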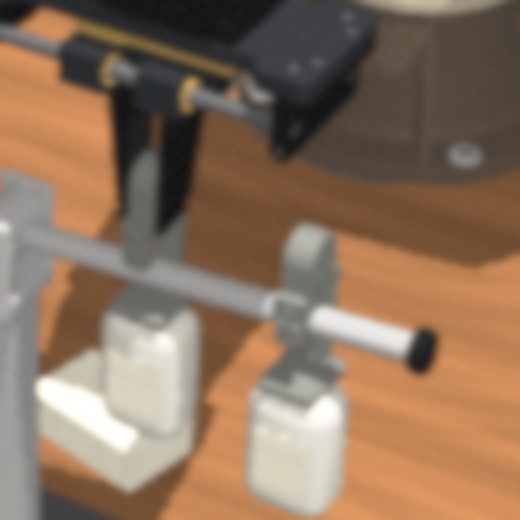

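>>> step_arm(targets=[-0.001,0,0.004,0,-0.001,0,0.008,0,-0.001,0,0.012,0,-0.001,0,0.015,0,-0.001,0,0.017,0])

```text
time_s: 14.9
ee_pos: [0.606, 0.1253, 0.2827]
orientation: [[1.0, -0.011, -0.003], [-0.011, -1.0, -0.0], [-0.003, 0.0, -1.0]]
wrist_force: [-0.1, -0.1, -0.8]
width: 0.0138
```

>>> step_arm(targets=[0,0,0.001,0,0,0,0.002,0,0,0,0.003,0,0,0,0.004,0,0,0,0.005,0])

```text
time_s: 15.4
ee_pos: [0.6061, 0.1253, 0.2778]
orientation: [[1.0, -0.011, -0.002], [-0.011, -1.0, 0.0], [-0.002, -0.0, -1.0]]
wrist_force: [0.3, 0.7, -0.1]
width: 0.0137
```

Run:
```python
from h import *
for i in range(5):
    c=eyes.read_camera("scene"); s=manip.read_state(); print(np.round(s["wrist_force"],2),round(tilt(c,.03,[(.14,.19),(.06,.11),(-.15,-.1)]),4))
print(s["time_s"],s["ee_pos"],s["width"])
```

```text
[ 0.18 -0.06 -0.29] 0.0262
[ 0.12 -0.16  0.26] 0.0233
[-0.51  0.46 -1.26] 0.0248
[0.67 0.79 0.19] 0.0253
[ 0.71 -0.05 -0.11] 0.0257
15.65 [0.60605043 0.12524566 0.27781871] 0.013971649192363149
```

>>> step_arm(targets=[0,0,0.0005,0,0,0,0.001,0,0,0,0.001,0,0,0,0.001,0,0,0,0.001,0])

```text
time_s: 16.15
ee_pos: [0.6061, 0.1252, 0.2768]
orientation: [[1.0, -0.011, -0.003], [-0.011, -1.0, -0.0], [-0.003, 0.0, -1.0]]
wrist_force: [0.8, 0.3, -0.6]
width: 0.0143
```

>>> step_arm(targets=[0,0,0,0,0,0,0,0,0,0,0,0,0,0,0,0,0,0,0,0], grip=0.4)

```text
time_s: 16.65
ee_pos: [0.6061, 0.1252, 0.2768]
orientation: [[1.0, -0.011, -0.003], [-0.011, -1.0, -0.0], [-0.003, 0.0, -1.0]]
wrist_force: [0.3, -0.9, 0.0]
width: 0.0379
```

Run:
```python
from h import *
for i in range(16):
    c=eyes.read_camera("scene"); print(round(tilt(c,.03,[(.14,.19),(.06,.11),(-.15,-.1)]),4),end=" ")
s=manip.read_state(); print(s["time_s"],s["ee_pos"],s["width"],s["wrist_force"])
c=eyes.read_camera("wrist"); crop(c,120,120,300,220,2.6,"pics/w10.png")
```

```text
0.0082 0.0095 0.011 0.0113 0.0109 0.01 0.0083 0.0076 0.0069 0.0062 0.0057 0.0067 0.0079 0.0082 0.0093 0.0097 17.45 [0.60606023 0.1252351  0.2768414 ] 0.03827083214992478 [-0.19348776  0.34725421  0.28381628]
```

View pics/w10.png

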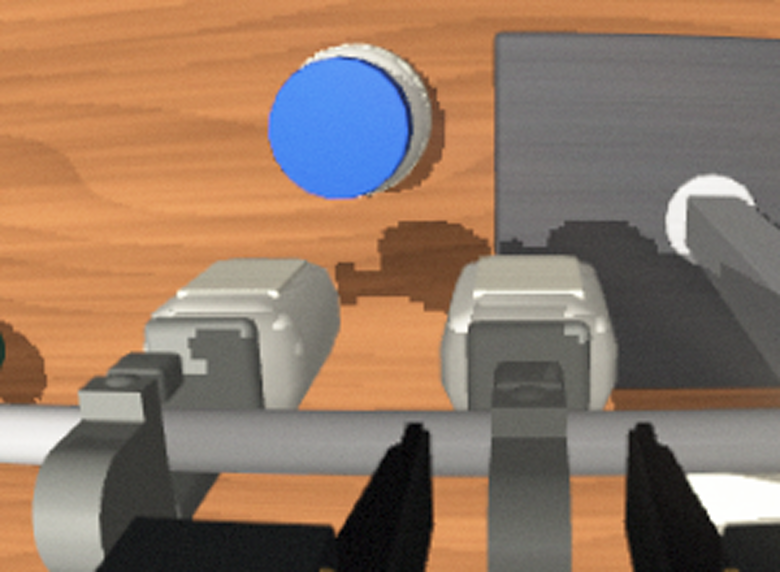

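```bash
cat > m.py <<'E'
from h import *
T=[];I=[]
for i in range(16):
    c=eyes.read_camera("scene"); I.append(c["pixels"].astype(float)); T.append(tilt(c,.01,[(.14,.19),(.06,.13),(-.16,-.08)]))
print(np.round(T,4).tolist(),"midrange",(max(T)+min(T))/2,"mean",np.mean(T)); print(manip.read_state()["time_s"])
c["pixels"]=np.mean(I,0).astype(np.uint8); np.save("avg.npy",c,allow_pickle=True)
E
python3 m.py
python3 - <<'E'
from h import *
c=np.load("avg.npy",allow_pickle=True).item()
crop(c,290,190,70,120,5,"pics/post.png")
g=cv2.GaussianBlur(cv2.cvtColor(c["pixels"],cv2.COLOR_RGB2HSV)[...,1].astype(np.float32),(1,5),0)
for z in (.06,.09,.12,.15,.18,.20): print(z,proj(c,(MID[0],MID[1],z)))
for v in range(225,290,8): print(v,g[v,305:342].astype(int).tolist())
E
```

```text
[0.011, 0.01, 0.0094, 0.0084, 0.0079, 0.0077, 0.0078, 0.0089, 0.0092, 0.0095, 0.01, 0.0104, 0.0108, 0.01, 0.0095, 0.0093] midrange 0.009361488278955221 mean 0.009362228127429262
18.3
0.06 (np.float64(322.1510357229717), np.float64(281.2907495867861))
0.09 (np.float64(322.04251335801376), np.float64(271.00569276608786))
0.12 (np.float64(321.93084366033435), np.float64(260.4223518461882))
0.15 (np.float64(321.81588769832325), np.float64(249.5275597761825))
0.18 (np.float64(321.6974982411749), np.float64(238.30736296039808))
0.2 (np.float64(321.616587711249), np.float64(230.63917955871986))
225 [143, 143, 141, 126, 90, 45, 21, 13, 9, 6, 5, 5, 6, 5, 5, 4, 5, 5, 5, 5, 5, 5, 8, 24, 69, 116, 138, 142, 143, 143, 143, 143, 141, 140, 140, 140, 140]
233 [144, 144, 144, 144, 143, 143, 141, 128, 88, 37, 10, 5, 4, 4, 4, 4, 5, 5, 5, 6, 5, 6, 8, 28, 76, 122, 140, 143, 143, 142, 141, 140, 140, 139, 139, 139, 139]
241 [144, 143, 143, 144, 143, 143, 141, 131, 98, 50, 16, 7, 5, 5, 5, 5, 5, 5, 7, 6, 6, 5, 7, 12, 40, 92, 125, 121, 107, 91, 72, 54, 44, 39, 34, 33, 31]
249 [143, 143, 143, 143, 143, 143, 142, 134, 107, 60, 22, 8, 5, 5, 5, 5, 5, 5, 5, 7, 6, 6, 6, 11, 23, 22, 13, 8, 4, 4, 4, 6, 8, 9, 9, 12, 16]
257 [144, 143, 143, 143, 143, 143, 142, 133, 92, 37, 12, 6, 6, 5, 5, 6, 5, 5, 5, 5, 5, 6, 7, 14, 29, 38, 38, 35, 32, 30, 30, 30, 29, 30, 28, 26, 22]
265 [39, 19, 9, 8, 11, 15, 24, 28, 21, 12, 6, 6, 6, 6, 6, 5, 5, 5, 5, 5, 5, 5, 7, 24, 65, 109, 135, 141, 142, 142, 140, 137, 131, 118, 101, 82, 65]
273 [2, 2, 1, 2, 2, 2, 3, 3, 2, 3, 3, 5, 6, 7, 6, 6, 5, 6, 5, 6, 5, 6, 5, 6, 9, 20, 41, 59, 73, 89, 102, 115, 125, 131, 135, 138, 139]
281 [4, 5, 5, 4, 3, 6, 5, 5, 2, 3, 4, 5, 6, 6, 6, 6, 5, 5, 5, 6, 5, 6, 6, 3, 4, 3, 3, 3, 3, 4, 5, 5, 4, 4, 5, 5, 3]
289 [5, 5, 6, 4, 4, 3, 2, 2, 2, 2, 5, 5, 5, 5, 6, 7, 6, 6, 6, 6, 5, 5, 5, 5, 4, 3, 3, 4, 4, 6, 5, 6, 6, 3, 5, 4, 5]
```

View pics/post.png

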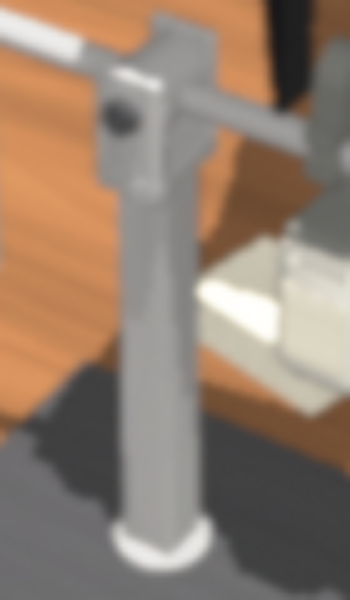

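>>> step_arm(targets=[0,0,0,0,0,0,0,0,0,0,0,0,0,0,0,0,0,0,0,0], grip=0, force=30)

```text
time_s: 18.8
ee_pos: [0.6061, 0.1252, 0.2768]
orientation: [[1.0, -0.011, -0.003], [-0.011, -1.0, -0.0], [-0.003, 0.0, -1.0]]
wrist_force: [0.2, -0.9, -0.2]
width: 0.014
```

>>> step_arm(targets=[0,-0.002,0,0,0,-0.005,0,0,0,-0.008,0.0005,0,0,-0.011,0.001,0,0,-0.011,0.001,0])

```text
time_s: 19.3
ee_pos: [0.6061, 0.1369, 0.2757]
orientation: [[1.0, -0.011, -0.003], [-0.011, -1.0, 0.0], [-0.003, -0.0, -1.0]]
wrist_force: [-1.0, 1.6, -0.0]
width: 0.0133
```

Run:
```python
from h import *
F=[];T=[]
for i in range(5):
    c=eyes.read_camera("scene"); s=manip.read_state(); F.append(s["wrist_force"]); T.append(tilt(c,.01,[(.14,.19),(.07,.13),(-.16,-.08)]))
print(np.mean(F,0),np.round(T,4),s["time_s"],s["ee_pos"],s["width"])
```

```text
[-0.12132678  0.82094875  0.44458475] [-0.0041 -0.0038 -0.0035 -0.0037 -0.0032] 19.55 [0.60617447 0.13629114 0.27587133] 0.01362314937240172
```

>>> step_arm(targets=[0,0,-0.0004,0,0,0,-0.0004,0,0,0,-0.0004,0,0,0,-0.0004,0,0,0,-0.0004,0], grip=0.4)

```text
time_s: 20.05
ee_pos: [0.6062, 0.1362, 0.2762]
orientation: [[1.0, -0.011, -0.003], [-0.011, -1.0, 0.0], [-0.003, 0.0, -1.0]]
wrist_force: [0.2, 0.4, 0.5]
width: 0.0377
```

```bash
python3 m.py
```

```text
[-0.0013, -0.0015, -0.0016, -0.0016, -0.0013, -0.0013, -0.0004, -0.0006, -0.0003, -0.0004, -0.0005, -0.0007, -0.0011, -0.0014, -0.0009, -0.0009] midrange -0.0009881301666609943 mean -0.0009968949543690542
20.85
```

>>> step_arm(targets=[0,0,-0.01,0,0,0,-0.03,0,0,0,-0.06,0,0,0,-0.085,0,-0.02,0.02,-0.09,0])

```text
time_s: 21.35
ee_pos: [0.5877, 0.1175, 0.3694]
orientation: [[1.0, -0.01, 0.002], [-0.01, -1.0, 0.001], [0.002, -0.001, -1.0]]
wrist_force: [-0.5, -0.5, -0.7]
width: 0.0381
```

>>> step_arm(targets=[-0.04,0.02,0,0,-0.08,0.04,0,0,-0.12,0.06,0,0,-0.14,0.075,0,0,-0.145,0.08,0,0])

```text
time_s: 21.85
ee_pos: [0.4402, 0.0381, 0.3704]
orientation: [[1.0, -0.01, 0.004], [-0.01, -1.0, 0.0], [0.004, -0.001, -1.0]]
wrist_force: [1.0, 1.1, 0.8]
width: 0.0378
```

```bash
python3 m.py
python3 - <<'E'
from h import *
c=eyes.read_camera("wrist"); np.save("w11.npy",c,allow_pickle=True); cv2.imwrite("pics/w11.png",c["pixels"][:,:,::-1])
t=eyes.read_camera("top"); np.save("t11.npy",t,allow_pickle=True); crop(t,180,200,270,160,2.9,"pics/t11.png")
s=manip.read_state(); print(s["ee_pos"],s["width"])
c=np.load("avg.npy",allow_pickle=True).item(); crop(c,210,120,250,190,3,"pics/s11.png")
E
```

```text
[0.0, -0.0001, 0.0003, -0.0004, -0.0003, 0.0001, 0.0002, -0.0, 0.0, 0.0003, 0.0001, 0.0002, 0.0003, -0.0001, 0.0, -0.0001] midrange -7.193832425400615e-05 mean 2.0204523849542966e-05
22.65
[0.44189089 0.03891212 0.3690209 ] 0.03792156459241717
```

View pics/w11.png

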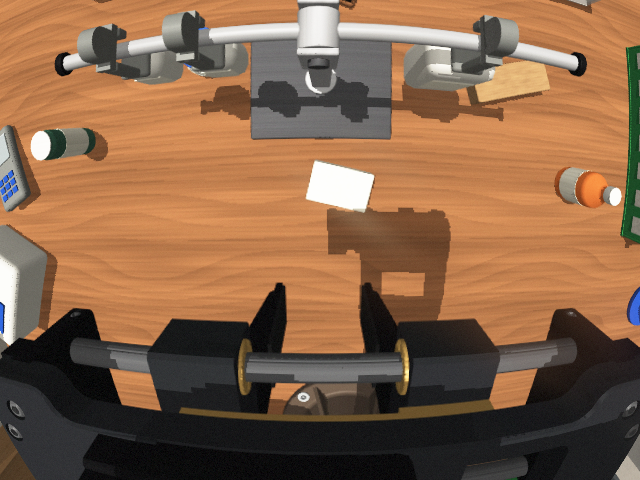

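View pics/t11.png

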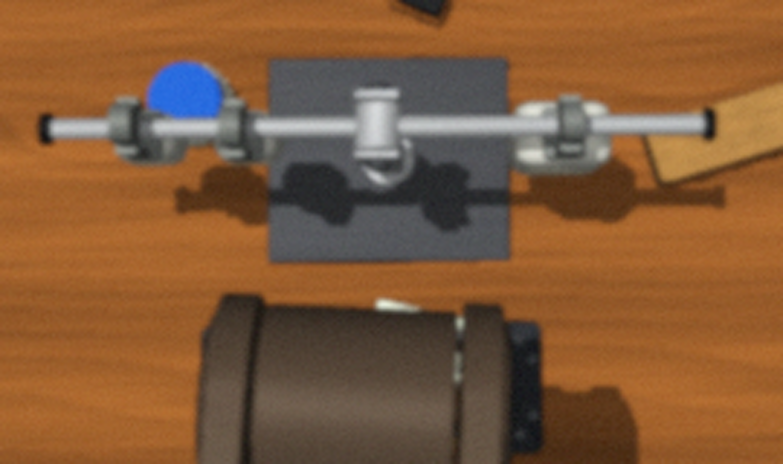

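View pics/s11.png

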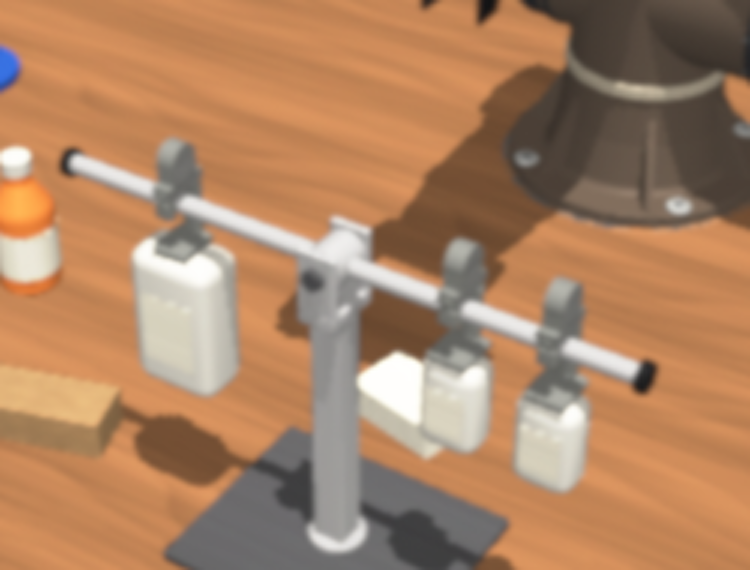

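Run:
```python
from h import *
import h
s=np.load("avg.npy",allow_pickle=True).item(); w=np.load("w11.npy",allow_pickle=True).item(); t=np.load("t11.npy",allow_pickle=True).item()
def cap(im,u0,v0,r=14):
    g=im[v0-r:v0+r,u0-r:u0+r].max(2).astype(float); wt=np.clip(75-g,0,None)
    yy,xx=np.mgrid[v0-r:v0+r,u0-r:u0+r]; return (wt*xx).sum()/wt.sum(),(wt*yy).sum()/wt.sum()
tl=(180+45/2.9,200+128/2.9); tr=(180+709/2.9,200+123.5/2.9)
tl=cap(t["pixels"],int(tl[0]),int(tl[1]),8);tr=cap(t["pixels"],int(tr[0]),int(tr[1]),8)
a,b=onz(t,*tl,.26),onz(t,*tr,.26); e=a-b; print("top ends",a,b,"len",np.linalg.norm(e),"yaw",np.arctan2(-e[0],e[1]),"mid",(a+b)/2)
sl=cap(s["pixels"],210+645//3,120+376//3,8); sr=cap(s["pixels"],210+70//3,120+161//3,8); print(tl,tr,sl,sr)
A=two(t,tl,s,sl);B=two(t,tr,s,sr); print(A,B,"tilt top+scene",np.arctan((A[0][2]-B[0][2])/np.linalg.norm(e)))
wl=cap(w["pixels"],64,64,16); wr=cap(w["pixels"],580,64,16); print(wl,wr)
# wrist rays in vertical plane
n=np.array([e[1],-e[0],0]); Z=[]
for p in (wl,wr):
    o,d=fray(w,*p); k=n@(a-o)/(n@d); Z.append(o+k*d)
print(Z,"tilt wrist",np.arctan((Z[0][2]-Z[1][2])/.44))
y=np.arctan2(-e[0],e[1])
for by in (y,-.0125): 
    h.BYAW=by; print(by,tilt(s,0,[(.14,.19),(.07,.13),(-.16,-.08)],1))
```

```text
top ends [0.6077619  0.26734043 0.26      ] [ 0.60233235 -0.182844    0.26      ] len 0.4502171764651501 yaw -0.012060145043938127 mid [0.60504712 0.04224821 0.26      ]
(np.float64(194.98857868020303), np.float64(244.2055837563452)) (np.float64(424.35809806835067), np.float64(242.39970282317978)) (np.float64(424.4431256181998), np.float64(245.68150346191888)) (np.float64(231.11627906976744), np.float64(174.25581395348837))
(array([0.60844312, 0.26566318, 0.26062016]), np.float64(0.003361153751705491)) (array([ 0.60432653, -0.18566605,  0.25829206]), np.float64(0.00611378119262608)) tilt top+scene 0.005171015335043717
(np.float64(61.38854129424383), np.float64(64.76090454057919)) (np.float64(579.1729724917653), np.float64(64.7729012730348))
[array([0.60773878, 0.2654236 , 0.26180301]), array([ 0.60228351, -0.18689308,  0.25844856])] tilt wrist 0.007623602878803156
55 mid z 0.2608 rms 0.00019
-0.012060145043938127 -0.00032005764660425484
55 mid z 0.2608 rms 0.00019
-0.0125 5.958133260719478e-05
```

Run:
```python
from h import *
c=eyes.read_camera("scene"); print(tilt(c,0,[(.14,.19),(.07,.13),(-.16,-.08)],1))
from plant import ticket
print(ticket.job_done(), manip.read_state()["time_s"])
```

```text
55 mid z 0.2608 rms 0.00018
9.124234929913655e-05
the job is handed in; nothing more can be done
the job is handed in; nothing more can be done
```

All three bottles now hang on the bar. It rides level to within about 0.002–0.003 rad by my best estimate. I handed the job in with the arm clear and at most about 23 s on the clock.

- **Big tester:** I hung it first, on the empty right arm about 130 mm from the pivot. I lowered it in the grip until the wrist carried almost nothing, then let go. The bar rested at +0.08 rad after starting at −0.166.
- **Small tester:** I hung it on the left arm inside the other small bottle, first at about 84 mm. The bar rested at +0.009 rad, so I re-gripped it and slid it out to about 95 mm.
- **Tilt along the way:** no measured tilt after the start went beyond about +0.08 rad either way. The swings after each release stayed within a few milliradians.

**Last checks:**
- **Scene camera:** the bar fit read 0.000 rad, steady over 0.8 s after the gripper had left.
- **Disagreement:** a single wrist view read +0.008 rad, and a coarse top-and-scene check on the end caps read +0.005 rad. The scene and wrist readings shift in opposite directions with the bar's assumed heading. I weighed those two against each other to about +0.002 rad. The scene method also gave the expected lean at the start.
- **Other goods:** I saw no sign of contact with them, but I did not measure their final positions.

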